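# Click a tube block into a bench mixer whose catch passes the pull check

## Robot

A 6-joint arm with a two-finger parallel gripper is mounted at the origin on a cart in front of the work surface, level with it; the furniture and walls round the work are solid. World frame = base frame: x ahead of the robot, y to its left, z up, the work surface at z = 0. Lengths are in m, angles in rad, forces in N, time in s.
With the tool pointing down it reaches from about 0.275 to 0.875 m from the base axis. Payload 12.5 kg.
Tool frame: the origin (TCP) lies on the centre line of the jaws, within the pads' length; the fingertips stand r.finger_overhang ahead of it and the grasp point (between the pads) lies 3 mm ahead of it (r.finger_overhang is the distance from the TCP to the fingertips, in m); z points along the fingers, y is the line along which they close (so a half turn about z gives the same grasp; the last joint's range is limited). The gripper opens to 85 mm and grips with 20 to 120 N. Pads are 22 mm wide; open, the fingers measure 114 mm over their backs; the gripper's body (76 mm by 85 mm) begins 54 mm behind the grasp point. The pads swing forward as they close: fully open they stand 13 mm farther back than shut.
Start: joints at [1.04, 0.351, 1.652, -0, 1.139, -0.085], TCP at [0.237, 0.496, 0.253] pointing down, gripper open.
Joint ranges: [-2.75, 2.75], [-0.79, 2.1], [0.01, 2.65], [-1.57, 4.71], [0.07, 3.14], [-2.87, 2.87]. Speed limits (rad/s): [2.22, 2.22, 2.79, 3.14, 3.14, 3.14].

## Interface

Orientations are given as a unit quaternion [x, y, z, w].
In Python, from cell import r, optics gives the robot as it stands. The module is installed in compiled form; this text tells all that it offers. Calls block until the motion is done:
- r.move_to(position, orientation): joint-space move of the TCP to a pose.
- r.move_linear(position, rot=None, vel=0.15): straight line of the TCP; rot=None keeps the orientation; vel is the mean speed in m/s.
- r.set_joints(angles): joint-space move.
- r.set_gripper(opening, squeeze=None): opening from 0.0 (shut) to 1.0 (fully open); squeeze is the grip in N (None keeps the last); returns when the fingers have stopped.
- r.sleep(seconds).
- r.inverse_kinematics(position, orientation): joint angles nearest the present ones, or None.
- optics.get_image(name): name is "scene" or "top" or "wrist"; returns a dict with "pixels" (480x640x3 uint8, red, green, blue), "depth" (480x640 float32, m along the optical axis (not along the pixel's ray), 0 where there is no reading), "fx", "fy", "cx", "cy" (pixels), "camera_from_world" (4x4, takes a point from world to camera coordinates); the wrist camera has in their place "mount" (4x4, takes a point from camera to tool coordinates, whose origin is the TCP and whose axes are the flange's). Camera axes: x right, y down, z forward; pixel columns grow to the right and rows downward; lengths in m; the calibration is good to about 2 mm. A picture is of the moment at which its call begins: read the wrist's pose just before it.
A pose or a line that the arm cannot do raises r.PlanningError and nothing moves.
- r.hand_in(): hands the job in; it is judged then, once.
Readings, each from a call of its own:
- r.current_t(): time.
- r.current_q(): joint angles.
- r.current_qvel(): joint speeds.
- r.current_effort(): joint torques, N m.
- r.current_tool_pos(): TCP position.
- r.current_ee_rot(): TCP orientation.
- r.current_contact_force(): force on the tool from outside, world axes, zero at the start.
- r.current_torque(): the same for the moment, N m.
- r.current_opening(): opening from 0.0 (shut) to 1.0 (fully open).
- r.current_finger_force(): force on a finger pad.
Only numpy, scipy, OpenCV 4.12 (cv2) and the standard library are available. Lean on these libraries where they do the work, as an engineer would, in place of code of your own. Each camera call takes 0.05 s, during which the arm holds its last target. There are 200 camera calls.

## Task

Load the blue tube block into one of the two small bench mixers: lower it squarely between the corner guides and press it fully down until the spring catch clicks, without ramming it. One mixer has a tired catch that would let the block fly off, so prove the catch: pull the clicked-in block steadily upward by its lifting tab with 8 N for about half a second; a sound catch holds, and if it lets the block go, click it into the other mixer and prove that one. Leave the block fully home in the mixer that held, let go of it, and do not disturb the flask, jar, tube rack and timer.

Things in the scene. Friction and masses are not known exactly. Their poses are not given: they have to be found in the camera images.
- tube_block: Blue tube block, 90 x 62 x 40 mm, about 0.25 kg, capped tubes on top, a V-shaped catch rail along both long sides (74 mm over the rails). On top a black upright lifting tab, 28 mm long in x, 12 mm thick in y, its top 85 mm above the underside; tube caps end at 46 mm. Origin: centre of the underside; x along the block, z up. It fits either way round.
- mixer_1_seat (a point): Seat floor centre on top of bench mixer 1, 56 mm above the worktop. Fixed mixer: pale housing 176 x 124 mm, dark sloping panel in front, aluminium drive plate. z up, x to its rear (the block's x goes along it). Dark corner guides leave 2.5 mm of play round the block; their flared tops, 24 mm above the floor, take it in up to 6 mm off. Two sprung pins in the floor lift the home block with 8 N.
- mixer_2_seat (a point): Seat floor centre on top of bench mixer 2, 56 mm above the worktop. Fixed mixer: pale housing 176 x 124 mm, dark sloping panel in front, aluminium drive plate. z up, x to its rear (the block's x goes along it). Dark corner guides leave 2.5 mm of play round the block; their flared tops, 24 mm above the floor, take it in up to 6 mm off. Two sprung pins in the floor lift the home block with 8 N.
- mixer_1_catch: Spring catch of mixer 1 (origin: seat centre): aluminium housings at y = +52 and -52 mm of the seat, each with a white sprung roller 18 mm above its floor. The rollers meet the block's rails 13 mm above home and snap over them at 7 mm. Sound: 16 to 22 N to press in, lets go at a pull of about 15 N; tired: lets go at 3 to 4 N, at a rise of 4.5 mm. At 8 N a sound one gives about 2.5 mm.
- mixer_2_catch: Spring catch of mixer 2 (origin: seat centre): aluminium housings at y = +52 and -52 mm of the seat, each with a white sprung roller 18 mm above its floor. The rollers meet the block's rails 13 mm above home and snap over them at 7 mm. Sound: 16 to 22 N to press in, lets go at a pull of about 15 N; tired: lets go at 3 to 4 N, at a rise of 4.5 mm. At 8 N a sound one gives about 2.5 mm.
- flask: Conical glass flask with foil cap, 85 mm wide, 158 mm high, loose bystander; origin at the centre of its underside.
- jar: White screw-top jar with red lid, 67 mm wide, 124 mm high, loose bystander; origin at the centre of its underside.
- microtube_rack: Yellow rack of small tubes, 65 x 190 x 44 mm, loose bystander; origin at the centre of its underside, y along its length.
- bench_timer: Flat white bench timer, 66 x 62 x 19 mm, loose bystander; origin at the centre of its underside.

How it is judged:
On the way, in this order (a step that is already met when the one before it is completed fails the run):
1. the block is pressed home, past the click, in a mixer (((z of tube_block in the frame of mixer_1_seat below 0.0015 m and distance between tube_block and mixer_1_seat below 0.006 m and angle between the z axis of tube_block and the z axis of mixer_1_seat, either way round below 0.04 rad) or (z of tube_block in the frame of mixer_2_seat below 0.0015 m and distance between tube_block and mixer_2_seat below 0.006 m and angle between the z axis of tube_block and the z axis of mixer_2_seat, either way round below 0.04 rad))), for 0.2 s.
2. the clicked-in block is pulled up so that the catch carries more than 12 N, and the catch holds (only the sound one can) (((contact force between tube_block and mixer_1_catch above 12 N and z of tube_block in the frame of mixer_1_seat below 0.0055 m and distance between tube_block and mixer_1_seat below 0.008 m) or (contact force between tube_block and mixer_2_catch above 12 N and z of tube_block in the frame of mixer_2_seat below 0.0055 m and distance between tube_block and mixer_2_seat below 0.008 m))), for 0.25 s.
At the end, for the whole second after the job is handed in: The tube block is clicked home in the mixer that held (on a tired catch it rides up 2 mm or more): underside within 1.5 mm of the seat floor, its centre within 6 mm of the seat's, upright within 2 degrees, at rest and released (((z of tube_block in the frame of mixer_1_seat below 0.0015 m and distance between tube_block and mixer_1_seat below 0.006 m and angle between the z axis of tube_block and the z axis of mixer_1_seat, either way round below 0.04 rad) or (z of tube_block in the frame of mixer_2_seat below 0.0015 m and distance between tube_block and mixer_2_seat below 0.006 m and angle between the z axis of tube_block and the z axis of mixer_2_seat, either way round below 0.04 rad)) and linear speed of tube_block below 0.01 m/s); the robot touches nothing.
It fails at once if the block is rammed: it presses on a mixer with more than 60 N (contact force between tube_block and mixer_1 above 60 N or contact force between tube_block and mixer_2 above 60 N).
It fails at once if the flask, jar, tube rack or timer is moved more than 15 mm (distance of any of flask, jar, microtube_rack, bench_timer from where it was at the start of the episode above 0.015 m).
It also fails if it takes over 72 s, if anything falls off the work surface, if the arm or the gripper's body presses on something with over 40 N, if the wrist force passes 120 N, or if a joint passes its speed limit or range.

## Working session

There is one attempt and no reset: what is moved stays moved. The work goes in short steps, each a Python script; the robot and the scene stay as the last script left them, time stands still between calls to the robot, and variables do not carry over. Pictures are saved under pics/ and viewed, at most 10 in all, crops included, and the job is handed in when it is done.

```bash
mkdir -p pics; python3 - <<'E'
from cell import r,optics
import cv2,numpy as np,pickle
ims={}
for n in("scene","top"):
    i=optics.get_image(n); ims[n]=i
    cv2.imwrite(f"pics/{n}0.png",i["pixels"][:,:,::-1])
    print(n,i["fx"],i["fy"],i["cx"],i["cy"]);print(np.round(i["camera_from_world"],3), (i["depth"]>0).mean())
pickle.dump(ims,open("ims.pkl","wb"))
print(r.finger_overhang,r.current_t(),r.current_ee_rot(),r.current_contact_force())
E
```

```text
scene 540.4895871419328 540.4895871419328 318.12808573692473 233.6986235469468
[[-0.976 -0.217  0.021  0.574]
 [-0.154  0.618 -0.771  0.229]
 [ 0.155 -0.756 -0.636  1.018]
 [ 0.     0.     0.     1.   ]] 0.9961555989583334
top 469.2600907280665 469.2600907280665 318.6891041602176 251.5188245679783
[[ 0.012 -1.     0.008 -0.117]
 [-0.993 -0.013 -0.114  0.595]
 [ 0.114 -0.007 -0.993  1.   ]
 [ 0.     0.     0.     1.   ]] 0.9960611979166667
0.022 0.1 [ 2.21074277e-01  9.75256831e-01 -4.98125122e-04 -1.68693284e-04] [-0.35769159 -0.67736456 -0.05382483]
```

View pics/scene0.png

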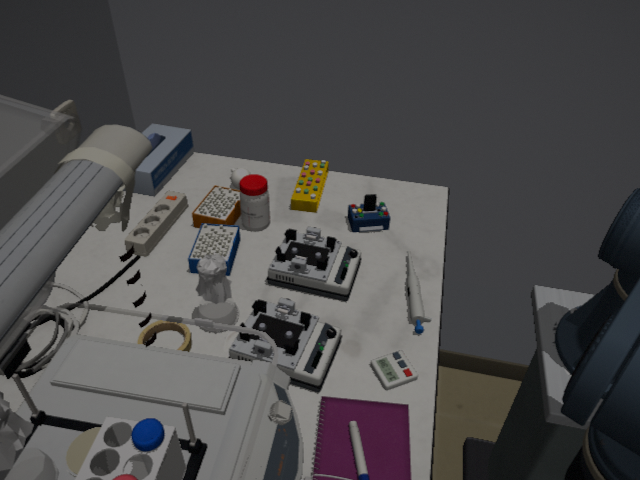

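View pics/top0.png

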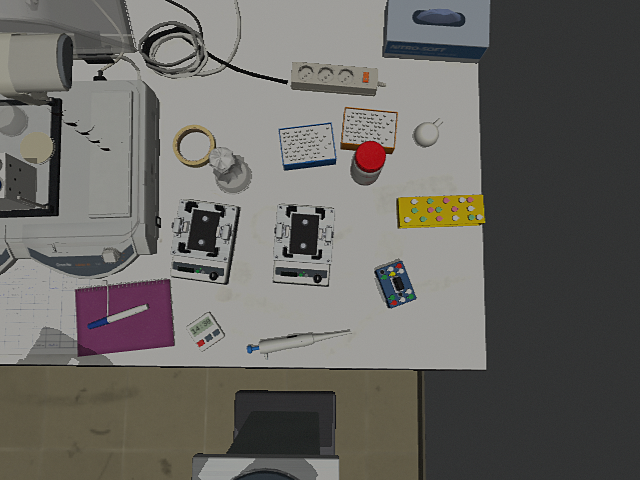

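The scene view shows the block at (369,213) with its tab at (370,202), and the mixers at (315,262) and (287,340). In the top view the block is at (395,283), with mixer seats at (304,233) and (205,228). Front panels face the robot. Next I'll measure these from both views.

```bash
cat > h.py <<'E'
import numpy as np,cv2,pickle
def cw(i): return np.linalg.inv(i["camera_from_world"])
def cloud(i):
    v,u=np.mgrid[:480,:640]; d=i["depth"]
    p=np.stack([(u-i["cx"])/i["fx"]*d,(v-i["cy"])/i["fy"]*d,d,np.ones_like(d)],-1)
    return (p@cw(i).T)[...,:3]
def ray(i,uv):
    T=cw(i); d=T[:3,:3]@np.array([(uv[0]-i["cx"])/i["fx"],(uv[1]-i["cy"])/i["fy"],1]); return T[:3,3],d
def onplane(i,uv,z):
    o,d=ray(i,uv); return o+d*(z-o[2])/d[2]
def tri(i1,u1,i2,u2):
    o1,d1=ray(i1,u1);o2,d2=ray(i2,u2)
    s=np.linalg.lstsq(np.c_[d1,-d2],o2-o1,rcond=None)[0]
    a,b=o1+s[0]*d1,o2+s[1]*d2; return (a+b)/2,np.linalg.norm(a-b)
def blobs(m,box,amin):
    x0,y0,x1,y1=box; k=np.zeros(m.shape,np.uint8);k[y0:y1,x0:x1]=m[y0:y1,x0:x1]*255
    n,l,s,c=cv2.connectedComponentsWithStats(k)
    return [(l==j,c[j],s[j]) for j in range(1,n) if s[j,4]>=amin]
E
python3 - <<'E'
from h import *
ims=pickle.load(open("ims.pkl","rb"));t,s=ims["top"],ims["scene"]
T=t["pixels"].astype(int);S=s["pixels"].astype(int)
dk=lambda P:P.max(-1)<45
for nm,i,P,boxes in(("top",t,T,[(375,255,420,310),(180,195,235,260),(282,205,330,260)]),("scene",s,S,[(355,190,385,215),(270,235,345,280),(240,305,310,370)])):
    C=cloud(i)
    for b in boxes:
        for m,c,st in blobs(dk(P),b,25):
            p=C[m]; rc=cv2.minAreaRect(np.argwhere(m)[:,::-1].astype(np.float32))
            print(nm,b[:2],c.round(1),st[4],np.median(p,0).round(3),"z",np.percentile(p[:,2],[5,95]).round(3),[np.round(x,1) for x in rc])
# block blue
for nm,i,P,b in(("top",t,T,(365,250,425,315)),("scene",s,S,(340,195,395,240))):
    m=(P[...,2]>P[...,0]+25)
    for mm,c,st in blobs(m,b,60):
        p=cloud(i)[mm];print(nm,"blue",c,st[4],np.median(p,0).round(3),np.percentile(p[:,2],[2,98]).round(3),cv2.minAreaRect(np.argwhere(mm)[:,::-1].astype(np.float32)))
a=t["pixels"][190:310,160:430,::-1]
b=s["pixels"][180:390,220:420,::-1]
cv2.imwrite("pics/c.png",cv2.resize(a,None,fx=2.96,fy=2.96,interpolation=2))
E
```

```text
top (375, 255) [379.9 283.2] 36 [ 0.528 -0.244  0.033] z [0.022 0.297] [array([380.2, 284.6]), array([29.1,  1.7]), np.float64(69.0)]
top (375, 255) [398.1 283.3] 104 [ 0.527 -0.276  0.083] z [0.057 0.087] [array([398.3, 283.3]), array([13. ,  8.2]), np.float64(68.2)]
top (180, 195) [190.2 205.9] 84 [0.688 0.169 0.076] z [0.062 0.081] [array([190., 206.]), array([ 9.6, 12.8]), np.float64(54.5)]
top (180, 195) [204.8 230.5] 1094 [0.637 0.137 0.057] z [0.053 0.079] [array([205.6, 229.1]), array([30.6, 51.6]), np.float64(9.2)]
top (180, 195) [232.3 246.6] 55 [0.607 0.084 0.019] z [0.01  0.029] [array([232.6, 245.1]), array([ 2.1, 28.3]), np.float64(8.7)]
top (180, 195) [183.2 248.2] 64 [0.594 0.18  0.075] z [0.061 0.082] [array([185., 247.]), array([10., 10.]), np.float64(0.0)]
top (282, 205) [290.9 209.6] 70 [ 0.683 -0.047  0.076] z [0.059 0.082] [array([291., 211.]), array([10., 10.]), np.float64(90.0)]
top (282, 205) [320.7 211.9] 63 [ 0.679 -0.113  0.078] z [0.065 0.082] [array([320. , 213.5]), array([11.,  8.]), np.float64(90.0)]
top (282, 205) [303.9 233.9] 988 [ 0.632 -0.077  0.0
[... 1343 characters left out ...]
61] z [0.055 0.073] [array([248.5, 337.3]), array([18.9,  6.8]), np.float64(12.5)]
scene (240, 305) [260.9 350.7] 27 [0.644 0.204 0.075] z [0.065 0.079] [array([261., 351.]), array([4., 6.]), np.float64(90.0)]
scene (240, 305) [307.5 365.8] 31 [0.564 0.199 0.051] z [0.048 0.054] [array([307. , 364.5]), array([9., 4.]), np.float64(90.0)]
top blue [395.01062215 284.32776935] 659 [ 0.525 -0.275  0.04 ] [0.037 0.045] ((395.2758483886719, 284.18963623046875), (41.41006851196289, 28.59708595275879), 68.19859313964844)
scene blue [367.56086957 216.02173913] 230 [ 0.526 -0.257  0.04 ] [0.034 0.046] ((368.23699951171875, 216.53591918945312), (41.196475982666016, 15.070419311523438), 8.61564826965332)
```

View pics/c.png

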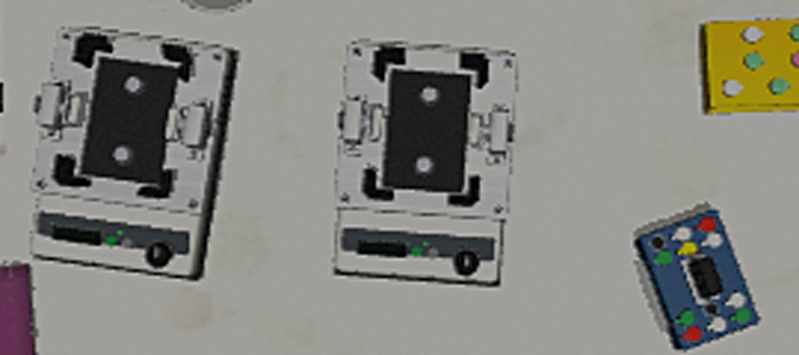

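The crop shows each mixer's dark seat with two white pins: left (133,84) and (121,154), right (429,94) and (424,164). The block's tab is at (705,278). Next I'll triangulate the pins and tab, then take wrist views from above.

```bash
cat >> h.py <<'E'
from scipy.spatial.transform import Rotation as R
def down(yaw,flip=False):
    a=yaw+(np.pi if flip else 0); c,s=np.cos(a),np.sin(a)
    return R.from_matrix(np.array([[c,s,0],[s,-c,0],[0,0,-1.]])).as_quat()
E
python3 - <<'E'
from h import *
from cell import r,optics
ims=pickle.load(open("ims.pkl","rb"));t,s=ims["top"],ims["scene"]
def pins(i,seat_xy):
    P=i["pixels"]; C=cloud(i); g=P.min(-1)
    near=(np.hypot(C[...,0]-seat_xy[0],C[...,1]-seat_xy[1])<.04)&(C[...,2]<.075)&(C[...,2]>.045)
    # bright blobs well inside dark pad
    out=[]
    for m,c,st in blobs((g>70)&near,(0,0,640,480),4):
        w=g[m].astype(float); out.append(((np.argwhere(m)[:,::-1]*w[:,None]).sum(0)/w.sum(),st[4],np.median(C[m],0).round(3)))
    return out
for nm,xy in(("A",(.637,.137)),("B",(.632,-.077))):
    a,b=pins(t,xy),pins(s,xy); print(nm,a,b)
    for ca in a:
        for cb in b:
            p,e=tri(t,ca[0],s,cb[0])
            if e<.004 and .04<p[2]<.08: print("pin",p.round(4),round(e,4))
C=cloud(t); m=(C[...,1]>.2)&(t["depth"]>0); print("left max z",np.percentile(C[m][:,2],[50,90,99,100]))
for nm,p,y in(("blk",(.527,-.275,.3),.38),("A",(.637,.137,.3),-.17),("B",(.632,-.077,.3),-.07)):
    for f in(0,1): print(nm,f,np.round(r.inverse_kinematics(p,down(y,f)) if r.inverse_kinematics(p,down(y,f)) is not None else [],2))
i=optics.get_image("wrist");print(np.round(i["mount"],3),i["fx"])
E
```

```text
A [(array([204.49640029, 218.01079914]), np.int32(22), array([0.663, 0.138, 0.063])), (array([220.40387858, 223.34569983]), np.int32(25), array([0.653, 0.106, 0.055])), (array([188.78276022, 228.57156134]), np.int32(38), array([0.641, 0.173, 0.056])), (array([218.01150492, 240.29894229]), np.int32(37), array([0.617, 0.109, 0.055])), (array([200.60358056, 241.63244428]), np.int32(22), array([0.611, 0.145, 0.063]))] [(array([278.81734317, 310.23247232]), np.int32(6), array([0.64 , 0.108, 0.073])), (array([283.42766939, 317.07107585]), np.int32(124), array([0.631, 0.106, 0.055])), (array([261.80681818, 324.868083  ]), np.int32(21), array([0.664, 0.139, 0.062])), (array([288.61520737, 332.84562212]), np.int32(23), array([0.611, 0.146, 0.062]))]
pin [0.6634 0.1384 0.0612] 0.0001
pin [0.6117 0.1448 0.061 ] 0.0001
B [(array([304.65923567, 221.45010616]), np.int32(22), array([ 0.659, -0.078,  0.062])), (array([288.84654919, 233.51468429]), np.int32(54), array([ 0.632, -0.045,  0.056])), (array([318.50249633, 236.8866373 ]), np.int32(50), array([ 0.62 , -0.108,  0.055])), (array([302.78979385
[... 278 characters left out ...]
p.int32(14), array([ 0.607, -0.073,  0.062])), (array([308.92440801, 265.53551913]), np.int32(10), array([ 0.619, -0.042,  0.054]))]
pin [ 0.659  -0.0781  0.0607] 0.0003
pin [ 0.6276 -0.1084  0.0571] 0.0031
pin [ 0.6071 -0.075   0.061 ] 0.0001
left max z [0.01041981 0.27342467 0.50169184 0.53181722]
blk 0 [-0.56  0.39  1.48 -0.    1.28  0.63]
blk 1 [-0.56  0.39  1.48 -0.    1.28 -2.51]
A 0 [ 0.14  0.5   1.31 -0.    1.33  1.88]
A 1 [ 0.14  0.5   1.31 -0.    1.33 -1.26]
B 0 [-0.19  0.47  1.35 -0.    1.32  1.45]
B 1 [-0.19  0.47  1.35 -0.    1.32 -1.7 ]
[[-0.001 -0.954 -0.301  0.077]
 [ 1.    -0.001 -0.     0.   ]
 [ 0.    -0.301  0.954 -0.12 ]
 [ 0.     0.     0.     1.   ]] 340.26448359042524
```

```bash
cat >> h.py <<'E'
def wpose(r):
    T=np.eye(4);T[:3,:3]=R.from_quat(r.current_ee_rot()).as_matrix();T[:3,3]=r.current_tool_pos();return T
def wimg(r,optics):
    T=wpose(r); i=optics.get_image("wrist"); i["camera_from_world"]=np.linalg.inv(T@i["mount"]); return i
E
python3 - <<'E'
from h import *
from cell import r,optics
p=r.current_tool_pos()
r.move_linear([p[0],p[1],.38],vel=.2)
q=list(r.current_q()); q[0]=.14; r.set_joints(q)
W={}
for nm,P,y in(("A",(.6376,.1416,.26),-.125),("B",(.633,-.0766,.26),-.06),("blk",(.527,-.275,.26),.38)):
    r.move_to(P,down(y)); r.sleep(.3); W[nm]=wimg(r,optics)
    print(nm,r.current_tool_pos(),r.current_t())
pickle.dump(W,open("w.pkl","wb"))
cv2.imwrite("pics/w.png",cv2.resize(np.hstack([W[k]["pixels"] for k in W])[:,:,::-1],(800,200),interpolation=cv2.INTER_AREA))
print(r.current_contact_force())
E
```

```text
A [0.63759627 0.14158373 0.26012969] 4.7083
B [ 0.63309951 -0.07583916  0.2599695 ] 5.9333
blk [ 0.52733124 -0.27446123  0.2599463 ] 7.1833
[-0.40541287  0.52947193 -0.98433929]
```

View pics/w.png

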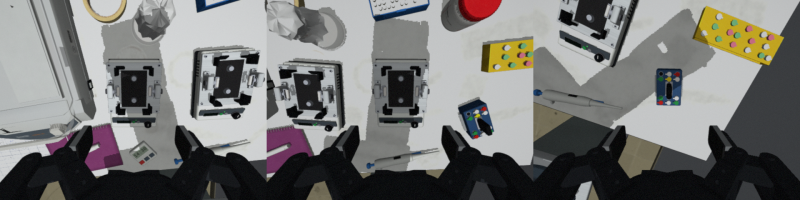

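The wrist views have each seat with its pins centred: A at (135,85), B at (401,87), and the block at (670,87). All appear square to the tool. Now I'll refine the numbers.

```bash
python3 - <<'E'
from h import *
W=pickle.load(open("w.pkl","rb"));ims=pickle.load(open("ims.pkl","rb"));t=ims["top"];s=ims["scene"]
TP={"A":([204.496,218.011],[200.604,241.632]),"B":([304.659,221.45],[302.79,245.114])}
for nm,xy in(("A",(.6376,.1416)),("B",(.633,-.0766))):
    i=W[nm];C=cloud(i);P=i["pixels"];g=P.min(-1)
    near=(np.hypot(C[...,0]-xy[0],C[...,1]-xy[1])<.045)&(C[...,2]<.075)&(C[...,2]>.045)
    pt=[]
    for m,c,st in blobs((g>70)&near,(0,0,640,480),10):
        rt=onplane(i,c,.061); d=np.hypot(*(rt[:2]-xy)); print(nm,c.round(1),st[4],rt.round(4))
        for u in TP[nm]:
            p,e=tri(i,c,t,u)
            if e<.006 and .05<p[2]<.07 and d<.035: print("  tri",p.round(4),round(e,4)); pt.append(rt)
    pt=pt[:2]
    if len(pt)==2:
        d=pt[0]-pt[1]; d*=np.sign(d[0]); print("  mid",((pt[0]+pt[1])/2).round(4),"len",np.linalg.norm(d).round(4),"yaw",np.arctan2(d[1],d[0]).round(4))
    # dark pad edges: eroded/opened to drop guides
    m=((P.max(-1)<60)&(abs(C[...,2]-.057)<.005)&(np.hypot(C[...,0]-xy[0],C[...,1]-xy[1])<.06)).astype(np.uint8)
    m=cv2.morphologyEx(cv2.morphologyEx(m,cv2.MORPH_CLOSE,np.ones((15,15))),cv2.MORPH_OPEN,np.ones((25,25)))
    q=np.argwhere(m)[:,::-1]; w=np.array([onplane(i,x,.056)[:2] for x in q]); rc=cv2.minAreaRect((w*1000).astype(np.float32)); print("  pad",rc)
i=W["blk"];C=cloud(i);P=i["pixels"].astype(int)
near=(np.hypot(C[...,0]-.527,C[...,1]+.275)<.06)
for nm,m0 in(("tabtop",near&(P.max(-1)<60)&(C[...,2]>.078)),("blue",near&(P[...,2]>P[...,0]+25)&(C[...,2]>.03)&(C[...,2]<.046))):
    m0=cv2.morphologyEx(m0.astype(np.uint8),cv2.MORPH_OPEN,np.ones((3,3)))
    q=np.argwhere(m0)[:,::-1]; z=np.median(C[m0>0][:,2]); w=np.array([onplane(i,x,z)[:2] for x in q])
    print(nm,len(q),z,cv2.minAreaRect((w*1000).astype(np.float32)))
    if nm=="tabtop":
        for c2,ii in(([398.1,283.3],t),): print(tri(i,q.mean(0),ii,c2))
E
```

```text
A [321.5 168. ] 14 [0.6824 0.1357 0.061 ]
A [286.1 210.7] 466 [0.6466 0.1744 0.061 ]
A [356.1 210.3] 465 [0.6386 0.1077 0.061 ]
A [321.  188.4] 105 [0.6636 0.1385 0.061 ]
  tri [0.6635 0.1386 0.0605] 0.0002
A [278.7 218.2] 28 [0.6402 0.1827 0.061 ]
A [362.8 220.7] 25 [0.6276 0.1022 0.061 ]
A [321.  241.2] 92 [0.612 0.145 0.061]
  tri [0.6118 0.145  0.0604] 0.0001
  mid [0.6378 0.1418 0.061 ] len 0.0521 yaw -0.1264
  pad ((638.3493041992188, 141.66261291503906), (59.057838439941406, 85.97431182861328), 82.8026123046875)
B [321.5 168. ] 12 [ 0.6782 -0.0786  0.061 ]
B [286.8 210.6] 438 [ 0.64  -0.043  0.061]
B [356.9 210.4] 472 [ 0.6363 -0.1101  0.061 ]
B [321.7 188.8] 99 [ 0.659  -0.0777  0.061 ]
  tri [ 0.6589 -0.0779  0.0604] 0.0005
B [279.2 217.5] 15 [ 0.6338 -0.0351  0.061 ]
B [363.5 219.4] 26 [ 0.627  -0.1163  0.061 ]
B [321.5 241.4] 84 [ 0.6071 -0.0744  0.061 ]
  tri [ 0.6071 -0.0747  0.061 ] 0.0006
  mid [ 0.6331 -0.076   0.061 ] len 0.052 yaw -0.0634
  pad ((633.3433837890625, -75.98758697509766), (59.93442916870117, 87.01129150390625), 86.58816528320312)
tabtop 40379 0.31806342312639924 ((559.6051635742188, -274.65087890625), (68.49798583984375, 122.82032012939453), 21.788238525390625)
(array([ 0.52080201, -0.25823824,  0.29652162]), np.float64(0.040634404632658265))
blue 2808 0.0399504921296501 ((528.9073486328125, -278.39532470703125), (89.40650939941406, 60.054954528808594), 20.517234802246094)
```

```bash
python3 - <<'E'
from h import *
from cell import r,optics
W=pickle.load(open("w.pkl","rb"));i=W["blk"];C=cloud(i);P=i["pixels"].astype(int)
near=(np.hypot(C[...,0]-.529,C[...,1]+.278)<.05)
m0=near&(P.max(-1)<70)&(C[...,2]>.078)&(C[...,2]<.1)
q=np.argwhere(m0)[:,::-1];z=np.median(C[m0][:,2]);w=np.array([onplane(i,x,z)[:2] for x in q])
rc=cv2.minAreaRect((w*1000).astype(np.float32)); print("tab",len(q),z,rc)
t=pickle.load(open("ims.pkl","rb"))["top"]; print(onplane(t,[398.1,283.3],.085), tri(i,q.mean(0),t,[398.1,283.3]))
c=np.array(rc[0])/1000; blue=np.array([.5289,-.2784]); print("diff",c-blue)
assert np.linalg.norm(c-blue)<.006 and .078<z<.09
c=(c+blue)/2; yaw=.362
r.set_gripper(.55,60)
r.move_to([*c,.14],down(yaw)); r.move_linear([*c,.073],vel=.08); r.sleep(.2)
print("pre",r.current_contact_force(),r.current_tool_pos())
r.set_gripper(0,100); print("grip",r.current_opening(),r.current_finger_force(),r.current_tool_pos(),r.current_contact_force())
r.move_linear([*c,.20],vel=.12); r.sleep(.3)
print("lift",r.current_opening(),r.current_finger_force(),r.current_contact_force(),r.current_t())
r.move_to([.6332,-.076,.20],down(-.062)); r.sleep(.4)
print(r.current_tool_pos(),R.from_quat(r.current_ee_rot()).as_euler("zyx"),r.current_contact_force(),r.current_torque())
i=wimg(r,optics);pickle.dump(i,open("w2.pkl","wb"));cv2.imwrite("pics/w2.png",i["pixels"][:,:,::-1]);print(r.current_t())
s=optics.get_image("scene");cv2.imwrite("pics/s2.png",cv2.resize(s["pixels"][150:350,220:420,::-1],(600,600)))
E
```

```text
tab 396 0.08459793052929224 ((528.7179565429688, -277.9839782714844), (27.80693244934082, 11.665937423706055), 21.686548233032227)
[ 0.52648028 -0.27550779  0.085     ] (array([ 0.52685934, -0.27806269,  0.07430869]), np.float64(0.001346423947339548))
diff [-0.00018204  0.00041602]
pre [-0.16798136  0.5631087   0.4195381 ] [ 0.52901155 -0.27829755  0.07346638]
grip 0.1296862450314832 97.88199663162231 [ 0.52896912 -0.27837301  0.07328236] [-0.7986131  -1.17714519  3.05243489]
lift 0.12410422529886173 97.31699824333191 [-0.22376948 -0.43316081 -2.30673925] 11.3083
[ 0.63309652 -0.07649884  0.20003724] [6.25623940e-02 2.33910138e-05 3.14158660e+00] [-0.14559529  0.02742722 -2.86902367] [-0.04108271  0.00153932  0.01842165]
12.6667
```

View pics/w2.png

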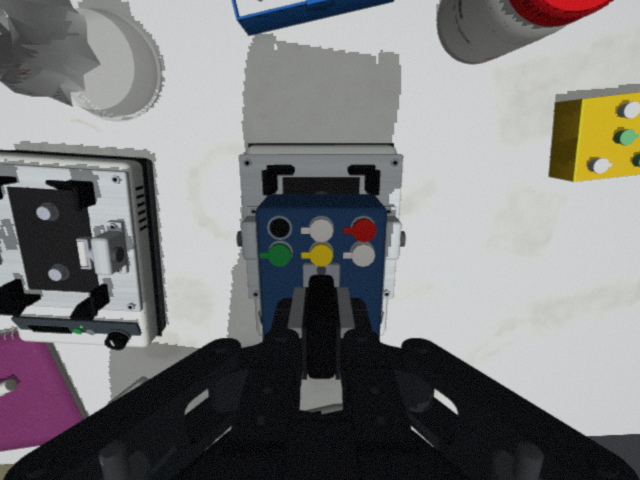

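The block hangs square in the gripper at (320,260), centred between the guides and rollers of mixer B. I'll lower it under force watch.

```bash
cat >> h.py <<'E'
def press(r,S,off=.0733,floor=.056,fmax=38):
    x,y=S; r.move_linear([x,y,floor+off+.026],vel=.08)
    z=floor+off+.026
    while z>floor+off-.004:
        z-=.001 if z>floor+off+.001 else .0005
        r.move_linear([x,y,z],vel=.03)
        f=r.current_contact_force(); p=r.current_tool_pos()
        print(f"{1e3*(z-floor-off):5.1f} act {1e3*(p[2]-floor-off):5.1f} xy {1e3*(p[0]-x):.1f} {1e3*(p[1]-y):.1f} F {np.round(f,1)}")
        if z<floor+off+.006 and f[2]>20 or f[2]>fmax or np.hypot(*f[:2])>25: break
    r.sleep(.3); print("end",r.current_tool_pos(),r.current_contact_force(),r.current_t())
E
python3 - <<'E'
from h import *
from cell import r
press(r,(.6332,-.076))
E
```

```text
25.0 act  25.4 xy 0.1 -0.0 F [-0.3 -0.1 -3. ]
 24.0 act  24.0 xy -0.0 -0.0 F [ 1.  -0.2 -2.2]
 23.0 act  22.9 xy -0.0 0.0 F [ 0.1  0.2 -2. ]
 22.0 act  21.9 xy -0.0 0.0 F [-0.7  0.  -3.5]
 21.0 act  20.9 xy -0.0 0.0 F [-0.5 -0.  -2.7]
 20.0 act  19.9 xy -0.0 0.0 F [ 0.4 -0.4 -2.3]
 19.0 act  18.9 xy -0.0 -0.0 F [ 0.3 -0.4 -2.7]
 18.0 act  17.9 xy -0.1 -0.0 F [-0.4  0.1 -3. ]
 17.0 act  16.9 xy -0.0 0.0 F [ 0.7 -0.1 -1.9]
 16.0 act  15.9 xy -0.0 0.0 F [-0.6 -0.9 -2.2]
 15.0 act  14.9 xy -0.0 0.0 F [-0.3 -0.  -2.9]
 14.0 act  13.9 xy -0.0 -0.0 F [-0.2 -1.1 -2.2]
 13.0 act  13.3 xy 0.2 -0.2 F [-0.1 -1.6  0.3]
 12.0 act  12.4 xy 0.3 -0.0 F [-0.7 -0.5  4.7]
 11.0 act  11.6 xy 0.4 -0.1 F [ 0.1 -1.3  6.1]
 10.0 act  10.8 xy 0.6 -0.1 F [ 0.2 -1.5  6.9]
  9.0 act  10.3 xy 0.8 -0.1 F [-1.4 -0.3 10. ]
  8.0 act   9.6 xy 1.0 -0.2 F [-0.1  0.2 12.8]
  7.0 act   7.9 xy 0.9 -0.1 F [ 1.6 -0.3  4.4]
  6.0 act   5.7 xy 0.4 -0.0 F [ 5.2 -1.2 -2.2]
  5.0 act   4.0 xy -0.2 0.1 F [ 4.9 -1.5 -5.9]
  4.0 act   3.1 xy -0.3 0.1 F [ 5.7 -1.2 -7.6]
  3.0 act   2.4 xy -0.2 0.1 F [ 4.8 -1.3 -7.8]
  2.0 act   1.9 xy -0.2 0.0 F [ 2.9 -0.8 -5.9]
  1.0 act   1.1 xy -0.1 0.0 F [ 0.9  0.4 -1.5]
  0.5 act   0.7 xy -0.0 0.0 F [0.3 0.4 1.6]
 -0.0 act   0.2 xy -0.0 -0.0 F [-0.7  0.3  3.8]
 -0.5 act  -0.1 xy 0.0 -0.1 F [-2.4  0.5  6.4]
 -1.0 act  -0.1 xy 0.0 -0.1 F [-4.6  1.1 10.8]
 -1.5 act  -0.1 xy 0.0 -0.1 F [-5.9  0.1 16.2]
 -2.0 act  -0.1 xy 0.0 -0.1 F [-9.2  0.4 19.4]
 -2.5 act  -0.1 xy 0.1 -0.1 F [-10.8  -0.4  24.4]
end [ 0.63327039 -0.07606934  0.12917899] [-11.30146143   1.06761036  24.63726697] 21.725
```

Clicked home at floor height (−0.1 mm). Now the pull test.

```bash
cat >> h.py <<'E'
def pull(r,S,z,off=.0733,floor=.056,target=8.6):
    x,y=S; h=floor+off; n=0
    while 1:
        z+=.0005 if r.current_contact_force()[2]>-5 else .0002
        r.move_linear([x,y,z],vel=.02)
        f=np.mean([r.current_contact_force() for _ in range(3)],0); rise=r.current_tool_pos()[2]-h
        print(f"cmd {1e3*(z-h):.1f} rise {1e3*rise:.1f} F {np.round(f,1)}")
        if rise>.0048: print("LET GO"); return False,z
        if f[2]<-target: break
    for _ in range(8):
        r.sleep(.1); print(np.round(r.current_contact_force(),1),round(1e3*(r.current_tool_pos()[2]-h),2))
    return True,z
E
python3 - <<'E'
from h import *
from cell import r
print(pull(r,(.6332,-.076),.1293-.0025),r.current_t())
E
```

```text
cmd -2.0 rise -0.1 F [-9.1  0.1 20.5]
cmd -1.5 rise -0.1 F [-5.3 -0.1 15. ]
cmd -1.0 rise -0.1 F [-3.6 -0.3 11.3]
cmd -0.5 rise -0.1 F [-1.7  1.5  7.1]
cmd 0.0 rise 0.0 F [-0.9  0.3  4.3]
cmd 0.5 rise 0.4 F [-0.6 -0.8  2.6]
cmd 1.0 rise 0.7 F [ 1.6  0.2 -0.6]
cmd 1.5 rise 1.3 F [ 0.8  0.4 -1.7]
cmd 2.0 rise 1.8 F [ 2.2 -1.  -2.6]
cmd 2.5 rise 2.1 F [ 2.1 -1.  -7.4]
cmd 2.7 rise 2.4 F [  2.   -0.3 -10.7]
[ 2.6  0.5 -9.7] 2.44
[ 2.8 -0.1 -8.9] 2.49
[ 3.   0.1 -9.9] 2.53
[  2.1  -0.6 -11. ] 2.55
[  1.7  -0.6 -10.5] 2.54
[  2.3  -1.1 -11.3] 2.59
[  1.3  -0.7 -10.5] 2.61
[  0.6  -0.1 -10.5] 2.63
(True, 0.132) 25.275
```

Held at about 10 N with a 2.5 mm rise, so this catch is sound. I'll press it home again, release and check.

```bash
python3 - <<'E'
from h import *
from cell import r,optics
x,y=.6332,-.076
r.move_linear([x,y,.1293-.002],vel=.015); r.sleep(.3); print(r.current_tool_pos(),r.current_contact_force())
r.move_linear([x,y,.1292],vel=.02); r.sleep(.2); print(r.current_tool_pos(),r.current_contact_force())
r.set_gripper(.5,60); r.sleep(.3)
r.move_linear([x,y,.26],vel=.1); r.sleep(.4)
i=wimg(r,optics);C=cloud(i);P=i["pixels"].astype(int);cv2.imwrite("pics/w3.png",i["pixels"][:,:,::-1])
near=np.hypot(C[...,0]-x,C[...,1]-y)<.05
for nm,m,z in(("tab",near&(P.max(-1)<70)&(C[...,2]>.125)&(C[...,2]<.16),.141),("blue",near&(P[...,2]>P[...,0]+25)&(C[...,2]>.085)&(C[...,2]<.1),.096)):
    q=np.argwhere(m)[:,::-1];w=np.array([onplane(i,k,z)[:2] for k in q]);print(nm,len(q),np.median(C[m][:,2]),cv2.minAreaRect((w*1000).astype(np.float32)))
print(r.current_contact_force(),r.current_t())
E
```

```text
[ 0.63354195 -0.07612596  0.12925179] [-5.07128368  0.45787716 11.6257956 ]
[ 0.63346849 -0.0760693   0.12951365] [-1.95460466 -0.37458104  3.42309517]
tab 653 0.14109205263163074 ((634.6406860351562, -75.10136413574219), (11.957801818847656, 30.952836990356445), 86.40101623535156)
blue 3780 0.09660288209742868 ((633.1223754882812, -75.51431274414062), (60.73698043823242, 89.5306396484375), 86.55562591552734)
[0.08663354 0.50089168 0.10522676] 29.1083
```

View pics/w3.png

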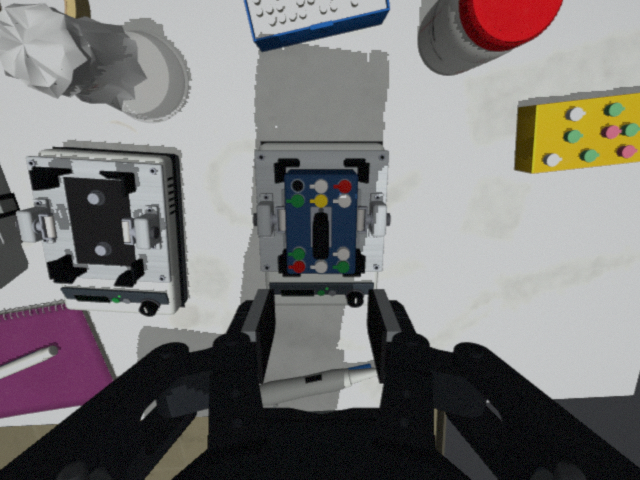

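The image shows the block seated square between the guides at (321,222) and released. It stands about 0.6 mm above the floor, its centre within 1 mm of the seat's.

```bash
python3 -c "
from cell import r
print(r.hand_in(),r.current_t())"
```

```text
the job is handed in; nothing more can be done
the job is handed in; nothing more can be done
```

The block is clicked home and released in the right-hand mixer (as the top camera sees it), whose catch held a pull of about 10 N for 0.8 s; the job is handed in, but no verdict came back.

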